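Set rinsed beakers to drain beside the pottery wheel

TASK

Two rinsed beakers are standing upside down on the bench, where they cannot dry. Hang each one mouth-down on its own slanting peg of the draining rack, gently and as far down as it goes, and slide the steel drip tray flat along the bench, under the pegs and square against the rack's rear crossbar, so that it catches the drips. Do not knock the rack with the robot or lift the tray, and leave the jar, the plate and the red rib where they are.

Things in the scene. Friction and masses are not known exactly. Their poses are not given: they have to be found in the camera images.
- rack: Brown wooden draining rack, fixed. Origin on the bench; x to its back (away from the robot), y left. Feet along x at y = +-140 mm (20 wide, 22 high, x -105 to +65), uprights on them carry a 28 mm square rail along y (centre x +4, z 95; underside z 81). Rear crossbar between the feet: front face x = +26, z 4 to 38 mm. Two pegs lean forward from the rail, see the tips.
- peg_left_tip (a point): End of the left peg, a 12 mm round dowel with rounded end. It starts in the rail at rack x = 0, y = +58, z = 95 mm and rises towards the robot, leaning 0.60 rad from vertical: direction (-0.565, 0, 0.825) in the rack's axes, 125 mm long, so this end is at rack x = -71, z = 198 mm. Axes as the rack's.
- peg_right_tip (a point): End of the right peg, the same as the left one but at rack y = -58 mm. Axes as the rack's.
- beaker_a: Terracotta beaker, 95 mm tall, about 250 g, at first mouth-down on the bench. Origin: centre of its foot's outer face (now on top); z points from foot to mouth. Outside 54 mm in diameter for the first 50 mm from the foot, flaring to 72 at the mouth; wall 4, base 7, inside 88 deep. Seated when the peg's end meets the inside of its base; let go, it then tips a little (up to 0.3 rad) and hangs.
- beaker_b: A second beaker, the same as the first.
- drip_tray: Shallow open steel tray, 150 mm along x, 200 along y, 25 high, walls and floor 3 mm, about 0.55 kg, at first on the bench in front of the rack (robot's side). Origin: centre of its underside; x roughly along the rack's x. Fully in, it lies between the feet, far side against the rear crossbar, centre at rack x = -49 mm.
- jar: Glass jar with a brass twist cap, 70 mm in diameter, 108 mm high. Origin under its centre. Leave it alone.
- plate: Glazed teal plate, 150 mm in diameter, 20 mm high. Origin under its centre. Leave it alone.
- rib: Red plastic potter's rib, 105 x 45 x 5 mm, lying flat. Origin under its centre. Leave it alone.
Not all that is in view belongs to the job. What is shaped like the beaker_b but purple or turquoise is not meant.

How it is judged (in metres and radians):
At the end, for the whole second after the job is handed in: Each beaker hangs at rest, mouth-down, on its own peg, the peg's end within 7 mm of its inner base and 25 mm of its axis. The tray lies still and flat on the bench between the feet (34 mm of the middle), within 12 mm of the rear crossbar, square within 0.1 rad ((((z of peg_left_tip in the frame of beaker_a between 0 and 0.014 m and x of peg_left_tip in the frame of beaker_a between -0.025 and 0.025 m and y of peg_left_tip in the frame of beaker_a between -0.025 and 0.025 m) and (z of peg_right_tip in the frame of beaker_b between 0 and 0.014 m and x of peg_right_tip in the frame of beaker_b between -0.025 and 0.025 m and y of peg_right_tip in the frame of beaker_b between -0.025 and 0.025 m)) or ((z of peg_right_tip in the frame of beaker_a between 0 and 0.014 m and x of peg_right_tip in the frame of beaker_a between -0.025 and 0.025 m and y of peg_right_tip in the frame of beaker_a between -0.025 and 0.025 m) and (z of peg_left_tip in the frame of beaker_b between 0 and 0.014 m and x of peg_left_tip in the frame of beaker_b between -0.025 and 0.025 m and y of peg_left_tip in the frame of beaker_b between -0.025 and 0.025 m))) and x of drip_tray in the frame of rack above -0.061 m and y of drip_tray in the frame of rack between -0.034 and 0.034 m and angle between the x axis of drip_tray and the x axis of rack, either way round below 0.1 rad and height (world z) of drip_tray below 0.006 m and angle between drip_tray's own z axis and vertical below 0.04 rad and linear speed of each of beaker_a, beaker_b, drip_tray below 0.02 m/s and angular speed of each of beaker_a, beaker_b, drip_tray below 0.2 rad/s); the robot touches nothing.
It fails at once if a beaker is pressed hard onto the rack (over 45 N) (contact force between any of beaker_a, beaker_b and rack above 45 N).
It fails at once if a beaker is dropped: it moves faster than 0.4 m/s out of the fingers ((linear speed of beaker_a above 0.4 m/s and contact force between the fingers and beaker_a below 0.05 N) or (linear speed of beaker_b above 0.4 m/s and contact force between the fingers and beaker_b below 0.05 N)).
It fails at once if the robot knocks the rack (over 5 N) (contact force between any of the fingers, the arm and rack above 5 N).
It fails at once if the drip tray is lifted or tipped instead of slid flat (height (world z) of drip_tray above 0.02 m or angle between drip_tray's own z axis and vertical above 0.15 rad).
It fails at once if the jar, plate or rib is moved by more than 20 mm (distance of any of jar, plate, rib from where it was at the start of the episode above 0.02 m).
It also fails if it takes over 70 s, if anything falls off the work surface, if the arm or the gripper's body presses on something with over 40 N, if the wrist force passes 120 N, or if a joint passes its speed limit or range.

ROBOT

A 6-joint arm with a two-finger parallel gripper is mounted at the origin on the work surface. World frame = base frame: x ahead of the robot, y to its left, z up, the work surface at z = 0. Lengths are in mm, angles in rad, forces in N, time in s.
With the tool pointing down it reaches from about 275 to 750 mm from the base axis. Payload 10.2 kg.
Tool frame: the origin (TCP) lies at the very end of the fingers, on their centre line; the grasp point (between the pads) lies 19 mm behind it (env.grip_point_offset is the distance from the TCP to the grasp point, in mm); z points along the fingers, x is the direction in which the jaws open and shut, and the axes are right-handed (so a half turn about z gives the same grasp; the last joint's range is limited). The gripper opens to 88 mm and grips with 3 to 60 N. Pads are 18 mm wide; open, the fingers measure 123 mm over their backs; the gripper's body (75 mm by 187 mm) begins 45 mm behind the grasp point.
Start: joints at [-1.387, 0.313, 1.498, -0, 1.331, -0.223], TCP at [207.716, -482.167, 238.72] pointing down, gripper open.
Joint ranges: [-2.94, 2.94], [-0.97, 2.17], [0.19, 2.56], [-1.23, 4.37], [0.02, 3.11], [-2.88, 2.88]. Speed limits (rad/s): [2.39, 2.39, 3.01, 3.14, 3.14, 3.14].

INTERFACE

Orientations are given as a 3x3 rotation matrix whose columns are the frame's x, y, z axes.
In Python, from station import env gives the robot as it stands.
- The arm moves only by the tool apply_moves, never from a script. Its argument "deltas" is a list that holds one entry, the list of rows, each a list of 7 numbers: the opening, from -1 (shut) to 1 (fully open), then the shift along the tool's x, y, z in m, then the turn, a rotation vector about the tool's x, y, z in degrees. In form: [[[claw, x, y, z, rx, ry, rz], ...]]. A call has 1 to 8 rows; each row is the pose to reach, as a shift and turn from the pose measured when the call began, along the tool's axes at that moment; what a row does not reach only later rows make up. A row lasts 1/12 s, in which the tool goes at most 41.7 mm and 7.16 degrees, less where a joint would pass 70% of its speed; a pose out of reach is approached as far as the arm can. A call with a gripper value outside its range is refused whole. The fingers move at their own pace and stop on an object; the grip force is fixed at half the most. Time passes only in rows, so rows that repeat a pose let the fingers close. It gives the time, the measured TCP pose, the force and the opening at its end, in the units of the state.
- env.get_obs(): the state, without advancing time (a new reading comes with each control period).
- env.snapshot(name): name is "scene" or "side" or "wrist"; returns a dict with "image" (420x560x3 uint8, red, green, blue), "z_map" (420x560 float32, mm along the optical axis (not along the pixel's ray), 0 where there is no reading), "K" (3x3 intrinsics, pixels), "rvec" (rotation vector, rad) and "tvec" (3), from world to camera coordinates, as OpenCV has them. Camera axes: x right, y down, z forward; pixel columns grow to the right and rows downward; lengths in mm; the calibration is good to about 2 mm. The wrist camera is an equidistant fisheye: a pixel r from the principal point sees the ray r / f radians off the axis. A picture is of the moment at which its call begins.
- env.close_job(): hands the job in, once; it reports no verdict.
The state is a dict: "time": time; "qpos": joint angles; "qvel": joint speeds; "joint_torque": joint torques, N m; "eef_pos": TCP position; "orientation": TCP orientation; "contact_force": force on the tool from outside, world axes, zero at the start; "torque": the same for the moment, N m; "width": finger opening in mm.
Only numpy, scipy, OpenCV 4.12 (cv2) and the standard library are available. Lean on these libraries where they do the work, as an engineer would, in place of code of your own. Each camera call takes 0.05 s, during which the arm holds its last target. There are 200 camera calls.

## Working session

There is one attempt and no reset: what is moved stays moved. The work goes in short steps, Python scripts to look and compute and a tool call to move; the robot and the scene stay as the last step left them, time stands still between calls to the robot, and variables do not carry over. Pictures are saved under pics/ and viewed, about 8 in all and at most 12, crops included, and the job is handed in when it is done.

Besides the shell and the picture viewer there is one more tool, called by a JSON object that holds its "name" and its "arguments", one argument or row to a line. apply_moves: Moves the arm, as the interface text tells. Its arguments: {"type":"object","properties":{"deltas":{"type":"array","items":{"type":"array","items":{"type":"array","items":{"type":"number"}}}}},"required":["deltas"]}

```bash
ls; mkdir -p pics; cat > h.py <<'E'
import numpy as np, cv2
from station import env
np.set_printoptions(precision=1,suppress=True)
def snap(n,f):
    s=env.snapshot(n); cv2.imwrite(f'pics/{f}.png',s['image'][:,:,::-1]); np.savez(f'pics/{f}.npz',**s); return s
def cloud(s):
    z=s['z_map']; K=s['K']; v,u=np.mgrid[:z.shape[0],:z.shape[1]]
    P=np.stack([(u-K[0,2])/K[0,0]*z,(v-K[1,2])/K[1,1]*z,z],-1)
    R=cv2.Rodrigues(np.array(s['rvec'],float))[0]; 
    return (P-np.array(s['tvec']).ravel())@R
E
python3 - <<'E'
from h import *
a=snap('scene','s0');b=snap('side','d0')
for s in(a,b):
    R=cv2.Rodrigues(np.array(s['rvec'],float))[0]; print(s['K'].tolist(),-R.T@np.array(s['tvec']).ravel(),R.tolist())
cv2.imwrite('pics/both.png',np.vstack([a['image'],b['image']])[:,:,::-1])
print(env.get_obs(),env.grip_point_offset)
E
```

```text
pics
[[470.0400772455007, 0.0, 273.80479144033535], [0.0, 470.0400772455007, 205.5027854931659], [0.0, 0.0, 1.0]] [1148.4  215.2 1170.6] [[-0.2683090361012236, 0.9633162962771854, -0.005654597531084632], [0.8322303520717399, 0.22883380816543408, -0.5050027023007437], [-0.4851833697036413, -0.1402027159769444, -0.8630992389034461]]
[[508.4049326250953, 0.0, 277.23315376211787], [0.0, 508.4049326250953, 204.6517940591358], [0.0, 0.0, 1.0]] [ -220.9 -1005.4  1033.9] [[0.8154988253627803, -0.5783080517204633, 0.02283556759107741], [-0.3038768940223199, -0.4614236895460699, -0.8335148540998174], [0.4925652232052853, 0.6727911830880173, -0.552024931364294]]
{'time': 0.1, 'qpos': array([-1.4,  0.3,  1.5, -0. ,  1.3, -0.2]), 'qvel': array([-0., -0., -0., -0.,  0., -0.]), 'joint_torque': array([  0. , -40.3, -25.3,   0.1,   0. ,  -0. ]), 'eef_pos': array([ 207.7, -482. ,  238.2]), 'orientation': array([[ 0.4, -0.9, -0. ],
       [-0.9, -0.4,  0. ],
       [-0. , -0. , -1. ]]), 'contact_force': array([-0.1,  0.1, -0. ]), 'torque': array([-0.1,  0. , -0. ]), 'width': 87.99731054224986} 18.700000000000003
```

View pics/s0.png

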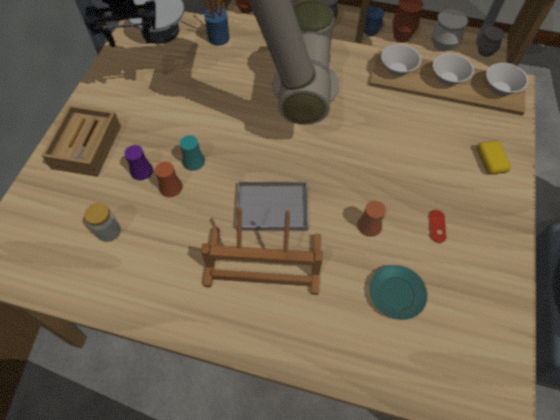

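View pics/d0.png

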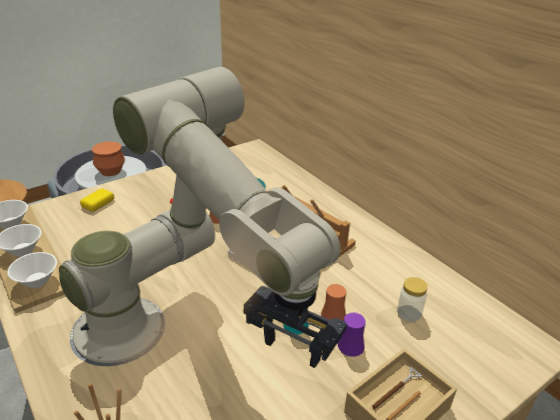

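Scene view: terracotta beakers at (168,180) and (372,218). Look-alikes: purple (139,162), turquoise (192,153), and the red pot in the background (408,18). Tray at (272,205); rack rail from (205,250) to (320,255); jar (102,222); plate (398,292); rib (438,226). I choose the two terracotta ones.

```bash
cat > m.py <<'E'
from h import *
s=dict(np.load('pics/s0.npz')); P=cloud(s); im=s['image']
hsv=cv2.cvtColor(im,cv2.COLOR_RGB2HSV)
def reg(u0,u1,v0,v1,zl,zh):
    p=P[v0:v1,u0:u1].reshape(-1,3); h=hsv[v0:v1,u0:u1].reshape(-1,3); m=(p[:,2]>zl)&(p[:,2]<zh); return p[m]
for n,r in dict(A=(355,392,195,240),B=(152,186,158,200),purple=(122,155,142,182),turq=(176,208,132,173),jar=(80,125,200,243)).items():
    p=reg(*r,10,150); zt=np.percentile(p[:,2],98); t=p[p[:,2]>zt-6]
    (c,rad)=cv2.minEnclosingCircle(t[:,:2].astype(np.float32)); print(n,'top z',zt,'centre',np.array(c),'r',rad,'med',np.median(t,0),len(t))
# rack
p=reg(195,330,225,300,100,114); print('rail top',len(p),cv2.minAreaRect(p[:,:2].astype(np.float32)))
p=reg(195,330,225,300,28,45); print('crossbar',len(p),cv2.minAreaRect(p[:,:2].astype(np.float32)))
for n,(u0,u1) in dict(l=(275,300),r=(228,250)).items():
    p=reg(u0,u1,195,260,125,215); k=p[:,2]>190; print('peg',n,len(p),p[:,2].max(),p[k].mean(0))
    c=p.mean(0); d=np.linalg.svd(p-c)[2][0]; d*=np.sign(d[2]); print(' line',c,d, 'at z198',c+d*(198-c[2])/d[2],'at z95',c+d*(95-c[2])/d[2])
p=reg(225,320,170,235,20,30); print('tray',len(p),cv2.minAreaRect(p[:,:2].astype(np.float32)))
p=reg(225,320,170,235,1,8);print('floor z',np.median(p[:,2]))
x0=im[130:310,80:450]; cv2.imwrite('pics/c0.png',cv2.resize(x0,None,fx=2.1,fy=2.1,interpolation=2)[:,:,::-1])
E
python3 m.py
```

```text
A top z 98.31140004869403 centre [482.9 300.2] r 27.27968978881836 med [483.8 299.3  94.8] 244
B top z 98.55453423234725 centre [ 510.7 -285.9] r 28.663196563720703 med [ 511.5 -286.3   95.2] 221
purple top z 98.70766915144058 centre [ 494.  -363.5] r 61.575984954833984 med [ 482.1 -392.2   95.4] 205
turq top z 98.23340946590488 centre [ 406.  -254.9] r 27.8575382232666 med [ 405.9 -254.3   95.4] 196
jar top z 111.87753527995302 centre [ 694.3 -398. ] r 32.10126495361328 med [ 696.2 -397.7  108.6] 333
rail top 1241 ((690.2864379882812, 48.846527099609375), (30.93949317932129, 300.0155944824219), 11.316187858581543)
crossbar 810 ((653.2191772460938, 40.523704528808594), (160.8179168701172, 297.537353515625), 12.276697158813477)
peg l 171 200.85857314429992 [611.6  92.4 195.4]
 line [633.1  96.7 164.2] [-0.6 -0.1  0.8] at z198 [609.9  92.2 198. ] at z95 [680.8 106.1  95. ]
peg r 156 202.10055928972997 [634.  -20.5 196.3]
 line [654.3 -16.2 166.1] [-0.6 -0.1  0.8] at z198 [632.2 -20.4 198. ] at z95 [703.6  -6.8  95. ]
tray 314 ((502.36895751953125, 38.440643310546875), (168.8647003173828, 235.14199829101562), 13.010117530822754)
floor z 3.078046191601556
```

View pics/c0.png

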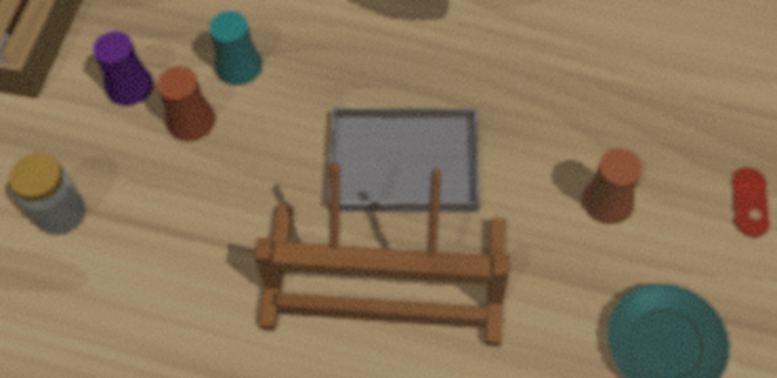

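The crop confirms two plain terracotta beakers, at (187,100) and (612,185) in the crop. Beaker tops come out at z≈95 with r≈27, and the peg spacing at 115 mm, all as given. The tray still needs refining.

```bash
cat >> h.py <<'E'
from scipy.spatial.transform import Rotation as Ro
YAW=np.deg2rad(11.35); O=np.array([686.6,48.1,0])
RR=np.array([[np.cos(YAW),-np.sin(YAW),0],[np.sin(YAW),np.cos(YAW),0],[0,0,1]])
def rack(p): return RR@np.array(p,float)+O
def torack(P): return (P-O)@RR
def tool(tilt): # tool x=-rack y ; z = forward*sin+down*cos
    z=np.array([np.sin(tilt),0,-np.cos(tilt)]); x=np.array([0,-1,0]); return RR@np.stack([x,np.cross(z,x),z],1)
def delta(p,R=None):
    o=env.get_obs(); R0=np.array(o['orientation']); R=R0 if R is None else R
    return np.round(R0.T@(np.array(p)-o['eef_pos'])/1000,4).tolist(), np.round(Ro.from_matrix(R0.T@R).as_rotvec(degrees=True),1).tolist()
E
python3 - <<'E'
from h import *
s=dict(np.load('pics/s0.npz')); P=cloud(s)
p=torack(P.reshape(-1,3)); 
uu=np.tile(np.arange(560),420);vv=np.repeat(np.arange(420),560)
m=(p[:,2]>16)&(p[:,2]<30)&(uu>230)&(uu<312)&(vv>178)&(vv<233)
q=p[m]
for a,b in((-300,-240),(-240,-120),(-120,-60)):
    k=q[(q[:,0]>a)&(q[:,0]<b)]
    print(a,b,len(k),k[:,0].min() if len(k) else '',[ (np.median(k[np.abs(k[:,1]-y)<15,0]),np.sum(np.abs(k[:,1]-y)<15)) for y in(-80,-50,0,50,80)])
k=q[np.abs(q[:,0]+180)<50]; print('left/right wall y',[np.median(k[(np.sign(k[:,1])==sg)&(abs(k[:,1])>60)],0) for sg in(1,-1)])
img=s['image']; r=img[170:240,220:330]; cv2.imwrite('pics/tray.png',cv2.resize(r,None,fx=7,fy=7)[:,:,::-1])
# rack check
m=(p[:,2]>100)&(p[:,2]<114)&(uu>195)&(uu<330)&(vv>225)&(vv<300);print('rail',np.percentile(p[m],[2,50,98],axis=0))
t=np.array([250,-0]);
ctr=rack([-245-10,0,0]);print('near',ctr)
print(delta(rack([-290,0,120]),tool(.35)))
E
```

```text
-300 -240 171 -270.9924512638532 [(np.float64(-257.0322756319028), np.int64(30)), (np.float64(-258.7137414869772), np.int64(28)), (np.float64(-261.2646994957698), np.int64(27)), (np.float64(-264.75813904054195), np.int64(22)), (np.float64(-267.337158746304), np.int64(19))]
-240 -120 105 -238.47746231912268 [(np.float64(-191.750026385641), np.int64(36)), (np.float64(nan), np.int64(0)), (np.float64(nan), np.int64(0)), (np.float64(-120.71160151485773), np.int64(1)), (np.float64(-121.29778954958148), np.int64(11))]
-120 -60 119 -119.93486357742027 [(np.float64(-111.66624628564394), np.int64(6)), (np.float64(-110.78469790352946), np.int64(22)), (np.float64(-114.26262958379975), np.int64(23)), (np.float64(-117.7678546387709), np.int64(13)), (np.float64(-118.88592019978083), np.int64(16))]
left/right wall y [array([-190.1,  110.6,   24.3]), array([-194. ,  -87.2,   24.2])]
rail [[  -9.9 -131.3  101.5]
 [   5.8    0.2  108.4]
 [  18.   132.8  113.3]]
near [436.6  -2.1   0. ]
([-0.3573, -0.3658, 0.1187], [20.0, 2.2, 11.8])
  return _methods._mean(a, axis=axis, dtype=dtype,
  ret = ret.dtype.type(ret / rcount)
```

View pics/tray.png

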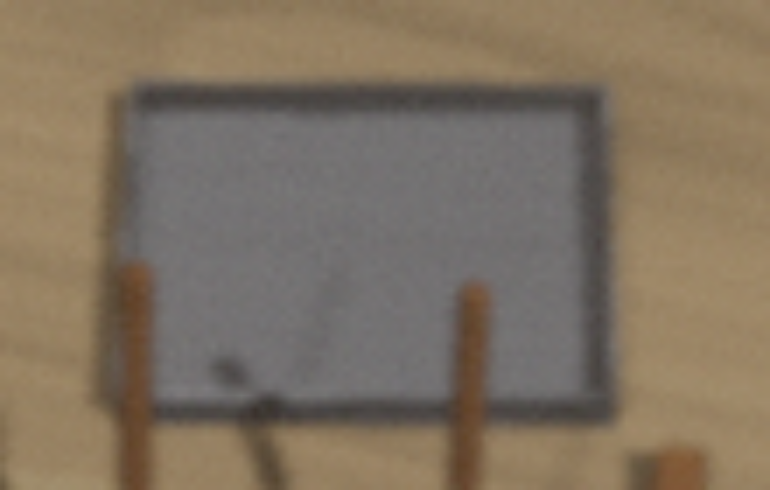

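The enlarged crop shows the tray's near rim from (130,95) to (605,95) and its far rim from (115,410) to (610,412). In rack axes the centre is about (-188, +12), with a yaw of about 3.6°. First I move behind the tray, jaws open and parallel to the rack.

```bash
python3 -c "
from h import *
print(rack([-305,8,120]),delta(rack([-305,8,120]),tool(.35)))"
```

```text
[386.   -4.1 120. ] ([-0.3682, -0.3528, 0.1187], [20.0, 2.2, 11.8])
```

{"name": "apply_moves", "arguments": {
  "deltas": [
    [[1, -0.368, -0.353, 0.119, 20, 2.2, 11.8], [1, -0.368, -0.353, 0.119, 20, 2.2, 11.8], [1, -0.368, -0.353, 0.119, 20, 2.2, 11.8], [1, -0.368, -0.353, 0.119, 20, 2.2, 11.8], [1, -0.368, -0.353, 0.119, 20, 2.2, 11.8], [1, -0.368, -0.353, 0.119, 20, 2.2, 11.8], [1, -0.368, -0.353, 0.119, 20, 2.2, 11.8], [1, -0.368, -0.353, 0.119, 20, 2.2, 11.8]]
  ]
}}

```text
time: 0.77
eef_pos: [321.3, -176.3, 162.5]
orientation: [[0.196, -0.921, 0.337], [-0.981, -0.184, 0.066], [0.001, -0.344, -0.939]]
contact_force: [1.0, -0.2, -0.0]
width: 88.3
```

```bash
python3 -c "
from h import *
print(env.get_obs()['eef_pos'],delta(rack([-305,8,120]),tool(.35)))"
```

```text
[ 321.3 -176.3  162.5] ([-0.1562, -0.0767, 0.0732], [-0.0, -0.1, -0.0])
```

{"name": "apply_moves", "arguments": {
  "deltas": [
    [[1, -0.156, -0.077, 0.073, 0, 0, 0], [1, -0.156, -0.077, 0.073, 0, 0, 0], [1, -0.156, -0.077, 0.073, 0, 0, 0], [1, -0.156, -0.077, 0.073, 0, 0, 0], [1, -0.156, -0.065, 0.107, 0, 0, 0], [1, -0.156, -0.052, 0.141, 0, 0, 0], [1, -0.156, -0.039, 0.175, 0, 0, 0], [1, -0.156, -0.039, 0.175, 0, 0, 0]]
  ]
}}

```text
time: 1.43
eef_pos: [384.3, -3.5, 9.0]
orientation: [[0.197, -0.922, 0.333], [-0.98, -0.185, 0.068], [-0.001, -0.34, -0.941]]
contact_force: [0.4, 0.5, 0.6]
width: 88.5
```

```bash
python3 -c "
from h import *
o=env.get_obs();print(o['eef_pos'],torack(o['eef_pos']),o['contact_force'])
for x in(-280,-134):print(delta(rack([x,8,11]),tool(.35)))"
```

```text
[384.3  -3.5   9. ] [-306.6    9.     9. ] [0.4 0.5 0.6]
([0.001, -0.0257, 0.0071], [0.2, 0.0, 0.0])
([0.001, -0.163, 0.0567], [0.2, 0.0, 0.0])
```

{"name": "apply_moves", "arguments": {
  "deltas": [
    [[1, 0.001, -0.026, 0.007, 0, 0, 0], [1, 0.001, -0.04, 0.012, 0, 0, 0], [1, 0.001, -0.054, 0.017, 0, 0, 0], [1, 0.001, -0.068, 0.022, 0, 0, 0], [1, 0.001, -0.082, 0.027, 0, 0, 0], [1, 0.001, -0.096, 0.033, 0, 0, 0], [1, 0.001, -0.11, 0.038, 0, 0, 0], [1, 0.001, -0.117, 0.04, 0, 0, 0]]
  ]
}}

```text
time: 2.1
eef_pos: [506.4, 20.3, 10.8]
orientation: [[0.198, -0.922, 0.332], [-0.98, -0.186, 0.068], [-0.001, -0.339, -0.941]]
contact_force: [-2.0, 0.0, -1.9]
width: 88.2
```

```bash
python3 - <<'E'
from h import *
o=env.get_obs();print(o['eef_pos'],torack(o['eef_pos']),o['contact_force'])
for x in(-160,-135):print(delta(rack([x,8,11]),tool(.35)))
s=snap('scene','s1');d=snap('side','d1')
cv2.imwrite('pics/v1.png',np.hstack([cv2.resize(s['image'][140:310,180:350],(400,400)),cv2.resize(d['image'][120:320,170:370],(400,400))])[:,:,::-1])
E
```

```text
[506.4  20.3  10.8] [-182.2    8.2   10.8] [-2.   0.  -1.9]
([0.0002, -0.0209, 0.0073], [0.2, 0.1, 0.0])
([0.0003, -0.0445, 0.0158], [0.2, 0.1, 0.0])
```

View pics/v1.png

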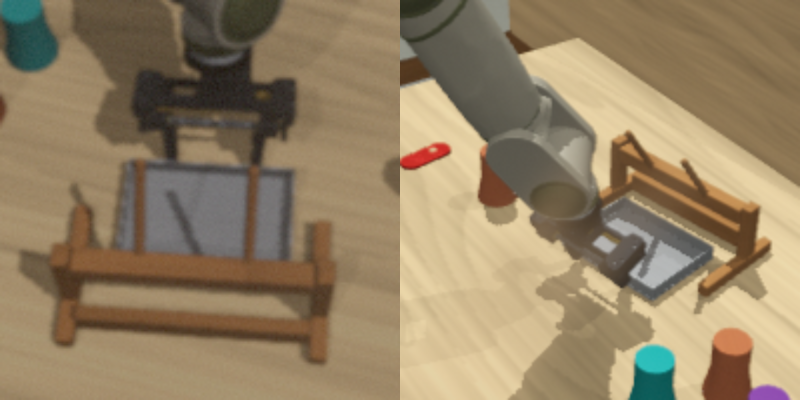

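The tray sits square in front of the fingers, with its far edge already between the feet. The wrist is clear of the pegs.

{"name": "apply_moves", "arguments": {
  "deltas": [
    [[1, 0, -0.011, 0.004, 0, 0, 0], [1, 0, -0.021, 0.007, 0, 0, 0], [1, 0, -0.028, 0.01, 0, 0, 0], [1, 0, -0.032, 0.0115, 0, 0, 0], [1, 0, -0.036, 0.013, 0, 0, 0], [1, 0, -0.038, 0.0135, 0, 0, 0], [1, 0, -0.04, 0.014, 0, 0, 0], [1, 0, -0.041, 0.0145, 0, 0, 0]]
  ]
}}

```text
time: 2.87
eef_pos: [548.7, 28.8, 11.1]
orientation: [[0.198, -0.922, 0.333], [-0.98, -0.186, 0.068], [-0.001, -0.34, -0.941]]
contact_force: [-2.5, -0.0, -1.5]
width: 87.8
```

```bash
python3 - <<'E'
from h import *
o=env.get_obs();print(o['eef_pos'],torack(o['eef_pos']),o['contact_force'])
s=snap('scene','s2'); p=torack(cloud(s).reshape(-1,3)); uu=np.tile(np.arange(560),420);vv=np.repeat(np.arange(420),560)
m=(p[:,2]>18)&(p[:,2]<30)&(abs(p[:,1])<118)&(p[:,0]>-180)&(p[:,0]<-100);q=p[m]
for y in(-80,-50,0,50,80):
  k=q[abs(q[:,1]-y)<12,0];print(y,len(k),np.median(k) if len(k) else 0)
E
```

```text
[548.7  28.8  11.1] [-139.     8.2   11.1] [-2.5 -0.  -1.5]
-80 10 -122.79402139113765
-50 30 -127.40902523396858
0 15 -124.74159071585365
50 5 -125.01606165505453
80 18 -124.90799365590408
```

{"name": "apply_moves", "arguments": {
  "deltas": [
    [[1, 0, -0.002, 0.001, 0, 0, 0], [1, 0, -0.003, 0.001, 0, 0, 0], [1, 0, -0.004, 0.0015, 0, 0, 0], [1, 0, -0.005, 0.002, 0, 0, 0], [1, 0, -0.006, 0.002, 0, 0, 0], [1, 0, -0.006, 0.002, 0, 0, 0]]
  ]
}}

```text
time: 3.42
eef_pos: [552.3, 30.1, 10.6]
orientation: [[0.198, -0.924, 0.327], [-0.98, -0.186, 0.069], [-0.003, -0.334, -0.942]]
contact_force: [-24.8, -8.7, 16.3]
width: 87.8
```

The force rose to 26 N, so the tray is home against the crossbar. Backing off.

{"name": "apply_moves", "arguments": {
  "deltas": [
    [[1, 0, 0.02, -0.007, 0, 0, 0], [1, 0, 0.05, -0.017, 0, 0, 0], [1, 0, 0.05, -0.05, 0, 0, 0], [1, 0, 0.03, -0.09, 0, 0, 0], [1, 0, 0.01, -0.13, 0, 0, 0], [1, 0, 0, -0.17, 0, 0, 0], [1, 0, 0, -0.17, 0, 0, 0]]
  ]
}}

```text
time: 4.0
eef_pos: [499.6, 17.6, 178.3]
orientation: [[0.198, -0.92, 0.339], [-0.98, -0.187, 0.066], [0.003, -0.345, -0.938]]
contact_force: [0.1, -0.8, 0.9]
width: 87.8
```

```bash
python3 - <<'E'
from h import *
o=env.get_obs();print(o['eef_pos'],torack(o['eef_pos']),o['contact_force'])
for z in(150,57):print(delta([482.5,299.5,z],tool(0)))
s=snap('scene','s3'); p=torack(cloud(s).reshape(-1,3))
m=(p[:,2]>18)&(p[:,2]<30)&(abs(p[:,1])<118)&(p[:,0]>-150)&(p[:,0]<-100);q=p[m]
for y in(-80,-50,0,50,80):
  k=q[abs(q[:,1]-y)<12,0];print(y,len(k),np.median(k) if len(k) else 0)
print('y range',np.percentile(q[:,1],[1,99]))
E
```

```text
[499.6  17.6 178.3] [-189.4    6.9  178.3] [ 0.1 -0.8  0.9]
([-0.2798, -0.0273, 0.0392], [-20.2, -0.2, 0.1])
([-0.2801, 0.0049, 0.1265], [-20.2, -0.2, 0.1])
-80 10 -121.33204986835005
-50 17 -122.72888996809411
0 17 -122.2170308222371
50 8 -121.52536931355522
80 18 -122.48542323264837
y range [-93.6 105.2]
```

The tray is in: its near rim is at rack x≈-122 all along, so it is square, with its centre at about y +6. Now above beaker A.

{"name": "apply_moves", "arguments": {
  "deltas": [
    [[1, -0.28, -0.027, 0.039, -20.2, -0.2, 0], [1, -0.28, -0.027, 0.039, -20.2, -0.2, 0], [1, -0.28, -0.027, 0.039, -20.2, -0.2, 0], [1, -0.28, -0.027, 0.039, -20.2, -0.2, 0], [1, -0.28, -0.027, 0.039, -20.2, -0.2, 0], [1, -0.28, -0.027, 0.039, -20.2, -0.2, 0], [1, -0.28, -0.027, 0.039, -20.2, -0.2, 0], [1, -0.28, -0.027, 0.039, -20.2, -0.2, 0]]
  ]
}}

```text
time: 4.72
eef_pos: [479.5, 305.2, 145.7]
orientation: [[0.205, -0.979, -0.005], [-0.979, -0.205, 0.002], [-0.003, 0.004, -1.0]]
contact_force: [0.7, 0.3, -0.2]
width: 88.0
```

```bash
python3 - <<'E'
from h import *
o=env.get_obs();print(o['eef_pos'])
for z in(150,57):print(delta([482.5,299.5,z],tool(0)))
s=snap('wrist','w1'); print(s['K'].tolist(), s['image'].shape)
R=cv2.Rodrigues(np.array(s['rvec'],float))[0]
for z,r in((95,27),(0,36)):
  c=np.array([482.5,299.5,z]); 
  for a in np.arange(0,6.28,.2):
    x=R@(c+r*np.array([np.cos(a),np.sin(a),0]))+np.array(s['tvec']).ravel()
    th=np.arctan2(np.hypot(x[0],x[1]),x[2]); ph=np.arctan2(x[1],x[0]); K=s['K']
    cv2.circle(s['image'],(int(round(K[0,2]+K[0,0]*th*np.cos(ph))),int(round(K[1,2]+K[1,1]*th*np.sin(ph)))),2,(0,255,0) if z else (0,0,255),-1)
cv2.imwrite('pics/w1o.png',s['image'][:,:,::-1])
E
```

```text
[479.5 305.2 145.7]
([0.0062, -0.0017, -0.0044], [0.3, 0.2, 0.5])
([0.0065, -0.0022, 0.0886], [0.3, 0.2, 0.5])
[[325.19226210127806, 0.0, 278.67794811292475], [0.0, 325.19226210127806, 208.50113121803662], [0.0, 0.0, 1.0]] (420, 560, 3)
```

View pics/w1o.png

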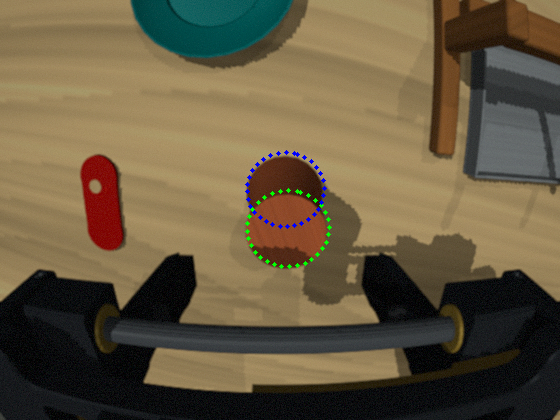

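The wrist view shows the beaker's foot at (288,230), matching the predicted circle to within 2 mm and lying between the fingers. Descend and grip.

{"name": "apply_moves", "arguments": {
  "deltas": [
    [[1, 0.0063, -0.002, 0.02, 0.3, 0.2, 0.5], [1, 0.0063, -0.002, 0.05, 0.3, 0.2, 0.5], [1, 0.0065, -0.002, 0.075, 0.3, 0.2, 0.5], [1, 0.0065, -0.002, 0.0886, 0.3, 0.2, 0.5], [1, 0.0065, -0.002, 0.0886, 0.3, 0.2, 0.5], [-1, 0.0065, -0.002, 0.0886, 0.3, 0.2, 0.5], [-1, 0.0065, -0.002, 0.0886, 0.3, 0.2, 0.5], [-1, 0.0065, -0.002, 0.0886, 0.3, 0.2, 0.5]]
  ]
}}

```text
time: 5.43
eef_pos: [483.7, 296.5, 58.4]
orientation: [[0.195, -0.981, 0.003], [-0.981, -0.195, -0.0], [0.001, -0.003, -1.0]]
contact_force: [-0.5, 0.2, 1.5]
width: 70.2
```

{"name": "apply_moves", "arguments": {
  "deltas": [
    [[-1, 0, 0, 0, 0, 0, 0], [-1, 0, 0, 0, 0, 0, 0], [-1, 0, 0, 0, 0, 0, 0], [-1, 0, 0, 0, 0, 0, 0], [-1, 0, 0, 0, 0, 0, 0]]
  ]
}}

```text
time: 5.85
eef_pos: [483.9, 296.8, 59.2]
orientation: [[0.195, -0.981, 0.004], [-0.981, -0.195, 0.0], [0.0, -0.004, -1.0]]
contact_force: [-1.0, 1.1, 7.0]
width: 52.9
```

```bash
cat >> h.py <<'E'
T={'L':np.array([-71,58,198.]),'R':np.array([-71,-58,198.])}
D=np.array([-np.sin(.6),0,np.cos(.6)])
def hang(side,gap,depth=38,dx=0): # TCP pose: foot outer face 'gap'+7 beyond tip along peg, TCP is 'depth' below foot
    return rack(T[side]+D*(gap+7-depth)), tool(.6)
E
python3 - <<'E'
from h import *
o=env.get_obs();print(o['eef_pos'],o['width'],o['contact_force'])
print('foot depth',95-o['eef_pos'][2])
p=o['eef_pos'].copy();p[2]=250;print(delta(p))
for g in(120,100):print(hang('L',g)[0],delta(*hang('L',g)))
E
```

```text
[483.9 296.8  59.2] 52.86226088424488 [-1.   1.1  7. ]
foot depth 35.81428235360205
([0.0001, -0.0007, -0.1908], [0.0, 0.0, 0.0])
[556.3  81.1 271.5] ([0.2258, -0.0298, -0.2121], [34.2, -0.1, -0.1])
[567.4  83.3 254.9] ([0.2257, -0.0411, -0.1955], [34.2, -0.1, -0.1])
```

{"name": "apply_moves", "arguments": {
  "deltas": [
    [[-1, 0, 0, -0.02, 0, 0, 0], [-1, 0, 0, -0.05, 0, 0, 0], [-1, 0, 0, -0.09, 0, 0, 0], [-1, 0, 0, -0.13, 0, 0, 0], [-1, 0.01, 0, -0.17, 7, 0, 0], [-1, 0.04, 0, -0.2, 14, 0, 0], [-1, 0.08, 0, -0.22, 21, 0, 0], [-1, 0.11, 0, -0.22, 28, 0, 0]]
  ]
}}

```text
time: 6.52
eef_pos: [505.3, 187.9, 283.7]
orientation: [[0.196, -0.858, 0.475], [-0.981, -0.173, 0.092], [0.003, -0.484, -0.875]]
contact_force: [1.4, -0.8, -2.7]
width: 52.8
```

```bash
python3 - <<'E'
from h import *
o=env.get_obs();print(o['eef_pos'],o['width'],o['contact_force'])
for g in(125,105):print(hang('L',g,36)[0],delta(*hang('L',g,36)))
E
```

```text
[505.3 187.9 283.7] 52.79580249542247 [ 1.4 -0.8 -2.7]
[552.4  80.3 277.2] ([0.1146, -0.0187, 0.0181], [5.4, -0.2, 0.0])
[563.5  82.5 260.7] ([0.1146, -0.0206, 0.038], [5.4, -0.2, 0.0])
```

{"name": "apply_moves", "arguments": {
  "deltas": [
    [[-1, 0.04, -0.019, 0.018, 5.4, 0, 0], [-1, 0.07, -0.019, 0.018, 5.4, -0.2, 0], [-1, 0.1, -0.019, 0.018, 5.4, -0.2, 0], [-1, 0.1145, -0.019, 0.018, 5.4, -0.2, 0], [-1, 0.1145, -0.019, 0.018, 5.4, -0.2, 0], [-1, 0.1145, -0.019, 0.018, 5.4, -0.2, 0]]
  ]
}}

```text
time: 7.02
eef_pos: [552.2, 80.1, 276.7]
orientation: [[0.196, -0.811, 0.552], [-0.981, -0.162, 0.111], [-0.0, -0.563, -0.827]]
contact_force: [0.1, -0.6, -2.7]
width: 53.1
```

```bash
python3 - <<'E'
from h import *
o=env.get_obs();print(o['eef_pos'],o['width'],o['contact_force'])
for g in(125,90,10,0):print(g,hang('L',g,36)[0],delta(*hang('L',g,36)))
s=snap('scene','s4');d=snap('side','d4')
# overlay: peg line predicted tip and base, and beaker axis
def pr(s,p): return cv2.projectPoints(np.array(p,float).reshape(-1,1,3),np.array(s['rvec'],float),np.array(s['tvec'],float),s['K'],None)[0].reshape(-1,2)
R=np.array(o['orientation']);foot=o['eef_pos']-36*R[:,2]
out=[]
for q,(v0,u0) in((s,(140,190)),(d,(120,170))):
  img=cv2.resize(q['image'],None,fx=3,fy=3,interpolation=2)
  a=pr(q,[rack(T['L']),rack([0,58,95]),rack(T['R']),rack([0,-58,95]),foot,foot+95*R[:,2]])*3
  for i,c in((0,(0,255,0)),(2,(0,255,0)),(4,(0,0,255))): cv2.line(img,tuple(a[i].astype(int)),tuple(a[i+1].astype(int)),c,1)
  out.append(img[v0*3:v0*3+480,u0*3:u0*3+400])
cv2.imwrite('pics/v4.png',np.hstack(out)[:,:,::-1])
E
```

```text
[552.2  80.1 276.7] 53.125297058265694 [ 0.1 -0.6 -2.7]
125 [552.4  80.3 277.2] ([-0.0002, -0.0005, -0.0003], [0.1, -0.0, -0.0])
90 [571.8  84.2 248.3] ([-0.0002, -0.0006, 0.0347], [0.1, -0.0, -0.0])
10 [616.1  93.1 182.3] ([-0.0002, -0.0008, 0.1147], [0.1, -0.0, -0.0])
0 [621.6  94.2 174.1] ([-0.0002, -0.0008, 0.1247], [0.1, -0.0, -0.0])
```

View pics/v4.png

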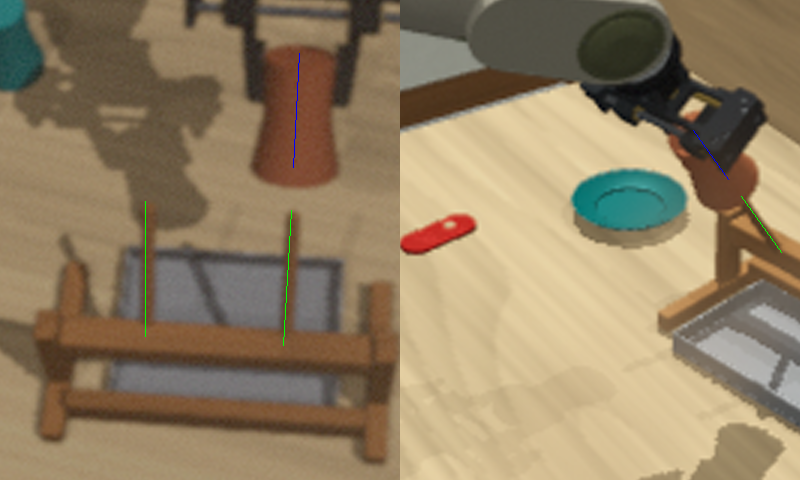

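The beaker is lined up above the left peg, whose tip is at crop pixel (292,212). The predicted axes lie on the pegs to within about 3 mm. Sliding down.

{"name": "apply_moves", "arguments": {
  "deltas": [
    [[-1, 0, 0, 0.017, 0, 0, 0], [-1, 0, 0, 0.034, 0, 0, 0], [-1, 0, 0, 0.05, 0, 0, 0], [-1, 0, 0, 0.065, 0, 0, 0], [-1, 0, 0, 0.08, 0, 0, 0], [-1, 0, 0, 0.092, 0, 0, 0], [-1, 0, -0.001, 0.102, 0, 0, 0], [-1, 0, -0.001, 0.108, 0, 0, 0]]
  ]
}}

```text
time: 7.78
eef_pos: [612.6, 94.9, 187.3]
orientation: [[0.2, -0.81, 0.551], [-0.98, -0.165, 0.113], [-0.001, -0.562, -0.827]]
contact_force: [-0.7, 0.5, -3.2]
width: 53.1
```

{"name": "apply_moves", "arguments": {
  "deltas": [
    [[-1, 0, 0, 0.003, 0, 0, 0], [-1, 0, 0, 0.006, 0, 0, 0], [-1, 0, 0, 0.008, 0, 0, 0], [-1, 0, 0, 0.01, 0, 0, 0], [-1, 0, 0, 0.01, 0, 0, 0]]
  ]
}}

```text
time: 8.2
eef_pos: [618.2, 96.0, 179.1]
orientation: [[0.2, -0.81, 0.551], [-0.98, -0.165, 0.113], [-0.0, -0.563, -0.827]]
contact_force: [-0.6, 0.1, -2.7]
width: 52.8
```

{"name": "apply_moves", "arguments": {
  "deltas": [
    [[-1, 0, 0, 0.001, 0, 0, 0], [-1, 0, 0, 0.002, 0, 0, 0], [-1, 0, 0, 0.003, 0, 0, 0], [-1, 0, 0, 0.004, 0, 0, 0], [-1, 0, 0, 0.004, 0, 0, 0]]
  ]
}}

```text
time: 8.62
eef_pos: [620.4, 96.5, 175.6]
orientation: [[0.2, -0.81, 0.551], [-0.98, -0.165, 0.113], [-0.001, -0.562, -0.827]]
contact_force: [-0.0, -0.3, -3.9]
width: 52.8
```

{"name": "apply_moves", "arguments": {
  "deltas": [
    [[-1, 0, 0, 0.001, 0, 0, 0], [-1, 0, 0, 0.002, 0, 0, 0], [-1, 0, 0, 0.0025, 0, 0, 0], [-1, 0, 0, 0.0025, 0, 0, 0]]
  ]
}}

```text
time: 8.95
eef_pos: [621.5, 96.7, 175.0]
orientation: [[0.201, -0.81, 0.552], [-0.98, -0.166, 0.113], [0.0, -0.563, -0.826]]
contact_force: [-17.9, -3.4, 12.6]
width: 53.0
```

Contact at 20 N, so it is seated. Relax 1 mm and release.

{"name": "apply_moves", "arguments": {
  "deltas": [
    [[-1, 0, 0, -0.002, 0, 0, 0], [-1, 0, 0, -0.002, 0, 0, 0], [0.4, 0, 0, -0.002, 0, 0, 0], [0.4, 0, 0, -0.002, 0, 0, 0], [0.7, 0, 0, -0.002, 0, 0, 0], [0.7, 0, 0, -0.002, 0, 0, 0], [0.7, 0, 0, -0.002, 0, 0, 0]]
  ]
}}

```text
time: 9.53
eef_pos: [620.5, 96.5, 176.8]
orientation: [[0.201, -0.809, 0.552], [-0.98, -0.166, 0.113], [0.0, -0.563, -0.826]]
contact_force: [0.3, 0.7, 0.2]
width: 74.7
```

```bash
python3 - <<'E'
from h import *
o=env.get_obs();print(o['eef_pos'],o['width'],o['contact_force'])
s=snap('scene','s5');d=snap('side','d5')
cv2.imwrite('pics/v5.png',np.hstack([cv2.resize(s['image'][140:290,190:340],(400,400)),cv2.resize(d['image'][90:240,270:420],(400,400))])[:,:,::-1])
E
```

```text
[620.5  96.5 176.8] 74.71762249298554 [0.3 0.7 0.2]
```

View pics/v5.png

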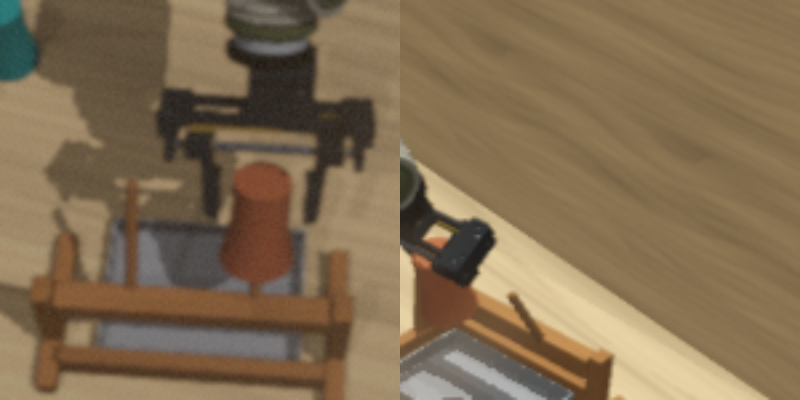

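The beaker hangs on the left peg at (260,220), free of the fingers. Retreat along the tool axis, then go to beaker B.

{"name": "apply_moves", "arguments": {
  "deltas": [
    [[0.7, 0, 0, -0.015, 0, 0, 0], [0.7, 0, 0, -0.04, 0, 0, 0], [1, 0, 0, -0.08, 0, 0, 0], [1, 0, 0, -0.12, 0, 0, 0], [1, 0, 0, -0.14, 0, 0, 0], [1, 0, 0, -0.14, 0, 0, 0]]
  ]
}}

```text
time: 10.13
eef_pos: [543.0, 80.4, 297.1]
orientation: [[0.2, -0.805, 0.558], [-0.98, -0.166, 0.112], [0.003, -0.569, -0.822]]
contact_force: [0.1, -0.4, 0.9]
width: 88.2
```

```bash
python3 - <<'E'
from h import *
from scipy.spatial.transform import Rotation as Ro
R=Ro.from_euler('z',np.rad2deg(np.arctan2(-.9135,.407))+78.65,degrees=True) # unused check
a=np.deg2rad(-62);x=np.array([np.cos(a),np.sin(a),0]);z=np.array([0,0,-1.]);RB=np.stack([x,np.cross(z,x),z],1)
np.save('RB.npy',RB)
print(env.get_obs()['eef_pos'])
for h in(200,):print(delta([510.7,-286.2,h],RB))
E
```

```text
[543.   80.4 297.1]
([0.3524, 0.1422, 0.0207], [-34.4, -5.1, -15.9])
```

{"name": "apply_moves", "arguments": {
  "deltas": [
    [[1, 0.352, 0.142, 0.021, -34.4, -5.1, -15.9], [1, 0.352, 0.142, 0.021, -34.4, -5.1, -15.9], [1, 0.352, 0.142, 0.021, -34.4, -5.1, -15.9], [1, 0.352, 0.142, 0.021, -34.4, -5.1, -15.9], [1, 0.352, 0.142, 0.021, -34.4, -5.1, -15.9], [1, 0.352, 0.142, 0.021, -34.4, -5.1, -15.9], [1, 0.352, 0.142, 0.021, -34.4, -5.1, -15.9], [1, 0.352, 0.142, 0.021, -34.4, -5.1, -15.9]]
  ]
}}

```text
time: 10.8
eef_pos: [514.9, -243.0, 208.6]
orientation: [[0.471, -0.882, -0.001], [-0.882, -0.471, 0.001], [-0.001, 0.0, -1.0]]
contact_force: [0.3, -0.3, 0.7]
width: 88.1
```

```bash
python3 - <<'E'
from h import *
print(env.get_obs()['eef_pos']);RB=np.load('RB.npy')
for h in(140,):print(delta([510.7,-286.2,h],RB))
E
```

```text
[ 514.9 -243.   208.6]
([0.0362, 0.024, 0.0686], [0.0, 0.1, 0.1])
```

{"name": "apply_moves", "arguments": {
  "deltas": [
    [[1, 0.036, 0.024, 0.02, 0, 0, 0], [1, 0.036, 0.024, 0.045, 0, 0, 0], [1, 0.036, 0.024, 0.0686, 0, 0, 0], [1, 0.036, 0.024, 0.0686, 0, 0, 0], [1, 0.036, 0.024, 0.0686, 0, 0, 0]]
  ]
}}

```text
time: 11.22
eef_pos: [510.5, -285.5, 138.6]
orientation: [[0.471, -0.882, -0.003], [-0.882, -0.471, 0.003], [-0.004, 0.001, -1.0]]
contact_force: [0.8, 0.1, 1.2]
width: 88.1
```

```bash
python3 - <<'E'
from h import *
o=env.get_obs();print(o['eef_pos']);RB=np.load('RB.npy')
for z in(57,):print(delta([510.7,-286.2,z],RB))
s=snap('wrist','w2')
R=cv2.Rodrigues(np.array(s['rvec'],float))[0]
c=np.array([510.7,-286.2,95])
for a in np.arange(0,6.28,.2):
    x=R@(c+27*np.array([np.cos(a),np.sin(a),0]))+np.array(s['tvec']).ravel()
    th=np.arctan2(np.hypot(x[0],x[1]),x[2]); ph=np.arctan2(x[1],x[0]); K=s['K']
    cv2.circle(s['image'],(int(round(K[0,2]+K[0,0]*th*np.cos(ph))),int(round(K[1,2]+K[1,1]*th*np.sin(ph)))),1,(0,255,0),-1)
cv2.imwrite('pics/w2o.png',s['image'][:,:,::-1])
E
```

```text
[ 510.5 -285.5  138.6]
([0.001, 0.0, 0.0816], [0.1, 0.3, 0.1])
```

View pics/w2o.png

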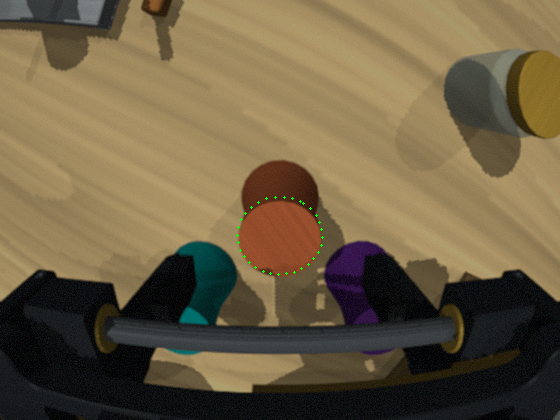

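The foot of B is at (281,237), on the predicted circle. The turquoise and purple look-alikes lie behind the fingers, about 50 mm clear. Descend and grip.

{"name": "apply_moves", "arguments": {
  "deltas": [
    [[1, 0.001, 0, 0.02, 0, 0.3, 0], [1, 0.001, 0, 0.05, 0, 0.3, 0], [1, 0.001, 0, 0.07, 0, 0.3, 0], [1, 0.001, 0, 0.0816, 0, 0.3, 0], [1, 0.001, 0, 0.0816, 0, 0.3, 0], [-1, 0.001, 0, 0.0816, 0, 0.3, 0], [-1, 0.001, 0, 0.0816, 0, 0.3, 0], [-1, 0.001, 0, 0.0816, 0, 0.3, 0]]
  ]
}}

```text
time: 11.93
eef_pos: [512.3, -287.1, 60.4]
orientation: [[0.471, -0.882, 0.004], [-0.882, -0.471, -0.005], [0.007, -0.001, -1.0]]
contact_force: [0.9, -0.3, -0.6]
width: 70.4
```

{"name": "apply_moves", "arguments": {
  "deltas": [
    [[-1, 0, 0, 0, 0, 0, 0], [-1, 0, 0, 0, 0, 0, 0], [-1, 0, 0, 0, 0, 0, 0], [-1, 0, 0, 0, 0, 0, 0], [-1, 0, 0, 0, 0, 0, 0]]
  ]
}}

```text
time: 12.35
eef_pos: [512.5, -287.0, 61.3]
orientation: [[0.472, -0.882, 0.005], [-0.882, -0.472, -0.006], [0.007, -0.001, -1.0]]
contact_force: [-1.8, 2.3, 6.2]
width: 53.7
```

{"name": "apply_moves", "arguments": {
  "deltas": [
    [[-1, 0, 0, -0.02, 0, 0, 0], [-1, 0, 0, -0.05, 0, 0, 0], [-1, 0, 0, -0.09, 0, 0, 0], [-1, 0, 0, -0.13, 0, 0, 0], [-1, 0, 0, -0.17, 0, 0, 0], [-1, 0, 0, -0.21, 0, 0, 0], [-1, 0, 0, -0.24, 0, 0, 0], [-1, 0, 0, -0.24, 0, 0, 0]]
  ]
}}

```text
time: 13.02
eef_pos: [512.4, -286.5, 307.8]
orientation: [[0.472, -0.882, 0.013], [-0.882, -0.472, -0.013], [0.017, -0.005, -1.0]]
contact_force: [0.2, 0.5, -1.9]
width: 53.3
```

```bash
python3 - <<'E'
from h import *
o=env.get_obs();print(o['eef_pos'],o['width'],o['contact_force'])
for g in(135,):print(hang('R',g,37)[0],delta(*hang('R',g,37)))
E
```

```text
[ 512.4 -286.5  307.8] 53.275172435980636 [ 0.2  0.5 -1.9]
[570.3 -34.4 284.7] ([-0.1954, -0.1698, 0.0207], [33.7, 4.1, 16.6])
```

{"name": "apply_moves", "arguments": {
  "deltas": [
    [[-1, -0.03, -0.05, 0.01, 7, 0.8, 3.3], [-1, -0.06, -0.08, 0.01, 14, 1.6, 6.6], [-1, -0.1, -0.11, 0.015, 21, 2.5, 10], [-1, -0.13, -0.14, 0.02, 28, 3.3, 13.3], [-1, -0.16, -0.16, 0.0207, 33.7, 4.1, 16.6], [-1, -0.195, -0.17, 0.0207, 33.7, 4.1, 16.6], [-1, -0.195, -0.17, 0.0207, 33.7, 4.1, 16.6], [-1, -0.195, -0.17, 0.0207, 33.7, 4.1, 16.6]]
  ]
}}

```text
time: 13.68
eef_pos: [569.1, -31.3, 283.1]
orientation: [[0.2, -0.81, 0.551], [-0.98, -0.164, 0.115], [-0.003, -0.563, -0.827]]
contact_force: [0.8, -0.1, -3.1]
width: 53.6
```

```bash
python3 - <<'E'
from h import *
o=env.get_obs();print(o['eef_pos'],o['width'],o['contact_force'])
for g in(125,10,0):print(g,hang('R',g,34)[0],delta(*hang('R',g,34)))
s=snap('scene','s6');d=snap('side','d6')
cv2.imwrite('pics/v6.png',np.hstack([cv2.resize(s['image'][140:290,190:340],(400,400)),cv2.resize(d['image'][90:240,270:420],(400,400))])[:,:,::-1])
E
```

```text
[569.1 -31.3 283.1] 53.59231894617696 [ 0.8 -0.1 -3.1]
125 [574.2 -33.6 278.9] ([0.0033, -0.0013, 0.006], [0.1, 0.2, 0.1])
10 [637.8 -20.8 184. ] ([0.0038, -0.0016, 0.121], [0.1, 0.2, 0.1])
0 [643.4 -19.7 175.7] ([0.0038, -0.0016, 0.131], [0.1, 0.2, 0.1])
```

View pics/v6.png

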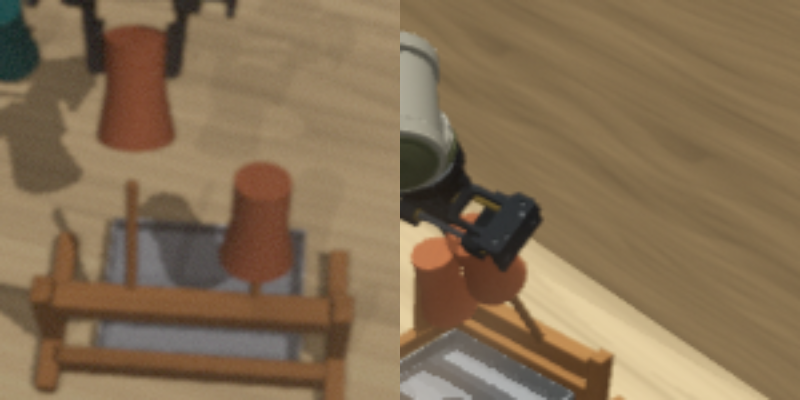

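B is lined up above the right peg, whose tip is at (132,183); it needs about 3 mm to the right. Beaker A still hangs in place. Sliding down.

{"name": "apply_moves", "arguments": {
  "deltas": [
    [[-1, 0.003, -0.001, 0.006, 0, 0.2, 0], [-1, 0.003, -0.001, 0.02, 0, 0.2, 0], [-1, 0.003, -0.001, 0.04, 0, 0.2, 0], [-1, 0.003, -0.001, 0.06, 0, 0.2, 0], [-1, 0.003, -0.001, 0.08, 0, 0.2, 0], [-1, 0.003, -0.001, 0.096, 0, 0.2, 0], [-1, 0.003, -0.0015, 0.107, 0, 0.2, 0], [-1, 0.003, -0.0015, 0.112, 0, 0.2, 0]]
  ]
}}

```text
time: 14.45
eef_pos: [634.5, -25.8, 190.0]
orientation: [[0.194, -0.812, 0.551], [-0.981, -0.161, 0.108], [0.001, -0.562, -0.827]]
contact_force: [-0.8, 0.6, -3.4]
width: 53.4
```

{"name": "apply_moves", "arguments": {
  "deltas": [
    [[-1, 0, 0, 0.003, 0, 0, 0], [-1, 0, 0, 0.005, 0, 0, 0], [-1, 0, 0, 0.007, 0, 0, 0], [-1, 0, 0, 0.009, 0, 0, 0], [-1, 0, 0, 0.009, 0, 0, 0]]
  ]
}}

```text
time: 14.87
eef_pos: [639.6, -24.9, 182.8]
orientation: [[0.194, -0.811, 0.552], [-0.981, -0.161, 0.108], [0.001, -0.562, -0.827]]
contact_force: [0.2, 0.4, -3.0]
width: 53.4
```

```bash
python3 -c "
from h import *
print(delta(*hang('R',0,34)))"
```

```text
([-0.0043, 0.0001, 0.0085], [0.2, -0.2, -0.1])
```

{"name": "apply_moves", "arguments": {
  "deltas": [
    [[-1, -0.001, 0, 0.001, 0, 0, 0], [-1, -0.002, 0, 0.003, 0, 0, 0], [-1, -0.003, 0, 0.004, 0, 0, 0], [-1, -0.003, 0, 0.005, 0, 0, 0], [-1, -0.003, 0, 0.005, 0, 0, 0]]
  ]
}}

```text
time: 15.28
eef_pos: [641.7, -21.2, 178.5]
orientation: [[0.194, -0.811, 0.551], [-0.981, -0.161, 0.108], [0.001, -0.562, -0.827]]
contact_force: [-1.2, -0.5, -3.3]
width: 53.4
```

{"name": "apply_moves", "arguments": {
  "deltas": [
    [[-1, 0, 0, 0.001, 0, 0, 0], [-1, 0, 0, 0.002, 0, 0, 0], [-1, 0, 0, 0.0025, 0, 0, 0], [-1, 0, 0, 0.0025, 0, 0, 0]]
  ]
}}

```text
time: 15.62
eef_pos: [643.1, -21.0, 176.9]
orientation: [[0.194, -0.811, 0.552], [-0.981, -0.161, 0.108], [0.001, -0.562, -0.827]]
contact_force: [-6.6, -0.2, 2.3]
width: 53.3
```

Light contact (about 8 N), so B is seated. Release.

{"name": "apply_moves", "arguments": {
  "deltas": [
    [[-1, 0, 0, 0, 0, 0, 0], [0.4, 0, 0, 0, 0, 0, 0], [0.4, 0, 0, 0, 0, 0, 0], [0.7, 0, 0, 0, 0, 0, 0], [0.7, 0, 0, 0, 0, 0, 0], [0.7, 0, 0, 0, 0, 0, 0], [0.7, 0, 0, 0, 0, 0, 0]]
  ]
}}

```text
time: 16.2
eef_pos: [643.2, -21.0, 177.0]
orientation: [[0.194, -0.811, 0.552], [-0.981, -0.161, 0.108], [0.001, -0.562, -0.827]]
contact_force: [0.7, -0.8, 0.1]
width: 74.9
```

{"name": "apply_moves", "arguments": {
  "deltas": [
    [[0.7, 0, 0, -0.015, 0, 0, 0], [0.7, 0, 0, -0.04, 0, 0, 0], [1, 0, 0, -0.08, 0, 0, 0], [1, 0, 0, -0.12, 0, 0, 0], [1, 0, 0, -0.16, 0, 0, 0], [1, 0, 0, -0.16, 0, 0, 0], [1, 0, 0, -0.16, 0, 0, 0]]
  ]
}}

```text
time: 16.78
eef_pos: [554.8, -38.7, 311.4]
orientation: [[0.193, -0.809, 0.555], [-0.981, -0.162, 0.106], [0.004, -0.565, -0.825]]
contact_force: [0.2, -0.2, -0.0]
width: 88.1
```

```bash
python3 - <<'E'
from h import *
s=snap('scene','s7');w=snap('wrist','w7')
o=env.get_obs();print(o['eef_pos'],o['width'],o['contact_force'])
cv2.imwrite('pics/v7.png',np.hstack([cv2.resize(s['image'][140:290,190:340],(400,400)),cv2.resize(w['image'],(400,300),interpolation=3)[:,:].repeat(1,0) if 0 else cv2.copyMakeBorder(cv2.resize(w['image'],(400,300)),0,100,0,0,0)])[:,:,::-1])
P=cloud(s); p=torack(P)
def foot(v0,v1,u0,u1):
    q=p[v0:v1,u0:u1].reshape(-1,3); m=q[:,2]>185; print('foot median rack',np.median(q[m],0),'max z',np.percentile(q[m,2],98))
foot(185,250,270,305);foot(185,250,225,260)
q=p.reshape(-1,3);m=(q[:,2]>18)&(q[:,2]<30)&(abs(q[:,1])<118)&(q[:,0]>-150)&(q[:,0]<-100);q=q[m]
for y in(-80,0,80):
  k=q[abs(q[:,1]-y)<12,0];print(y,len(k),np.median(k) if len(k) else 0)
s0=np.load('pics/s0.npz')['image'].astype(int)
for n,(u0,u1,v0,v1) in dict(jar=(80,125,200,243),plate=(365,432,262,322),rib=(425,450,205,245)).items():print(n,abs(s0[v0:v1,u0:u1]-s['image'][v0:v1,u0:u1]).mean())
E
```

```text
[554.9 -38.2 308.4] 87.97180066842925 [ 0.7 -0.3  0.2]
foot median rack [-61.4  60.  202.4] max z 1170.6481379071272
foot median rack [-62.2 -56.9 202.2] max z 1170.6481379071272
-80 0 0
0 16 -122.4724757163646
80 3 -121.43912075515894
jar 4.774332472006891
plate 4.629519071310116
rib 5.0
```

View pics/v7.png

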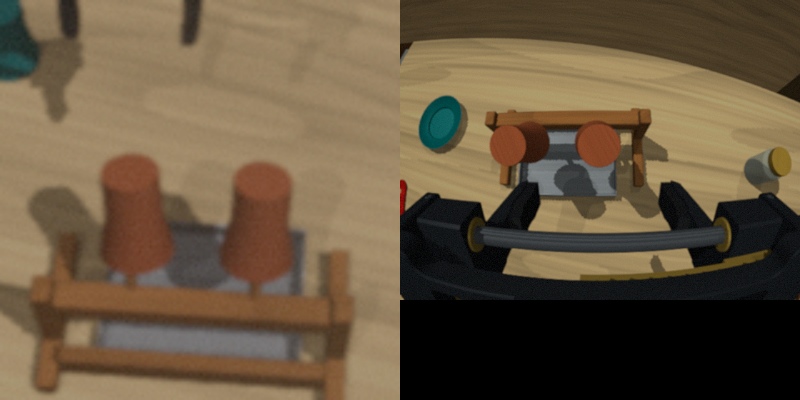

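Both beakers hang alike on their pegs, with feet at (130,175) and (262,182). The tray is in place, and the jar, plate and rib are unchanged. I let it settle briefly and hand in.

{"name": "apply_moves", "arguments": {
  "deltas": [
    [[1, 0, 0, -0.02, 0, 0, 0], [1, 0, 0, -0.02, 0, 0, 0], [1, 0, 0, -0.02, 0, 0, 0], [1, 0, 0, -0.02, 0, 0, 0], [1, 0, 0, -0.02, 0, 0, 0], [1, 0, 0, -0.02, 0, 0, 0]]
  ]
}}

```text
time: 17.38
eef_pos: [544.0, -40.2, 324.0]
orientation: [[0.194, -0.812, 0.55], [-0.981, -0.161, 0.109], [-0.0, -0.56, -0.828]]
contact_force: [0.4, -0.2, -0.2]
width: 88.2
```

```bash
python3 -c "
from h import *
print(env.close_job())"
```

```text
the job is handed in; nothing more can be done
None
```

The job is handed in at about 17 s: both terracotta beakers hang on the rack and the drip tray is in place. The hand-in reports no verdict, so what follows is from my own last checks.

- **Tray:** I slid it flat with the open fingers until the push force rose to about 30 N against the rear crossbar. Afterwards its near rim lay at rack x ≈ -122 mm (fully in is about -124), square, with its centre about 6 mm left of the middle. In the last picture the tray's right end was hidden, so that squareness comes from the check just after the push.
- **Beakers:** One went on the left peg with about 22 N of contact, the other on the right peg with about 7 N. At the end both feet stood at z ≈ 202 mm, 117 mm apart. That is almost the same hang on both pegs and matches a beaker seated on the peg's end, though I did not measure the peg end inside the beaker directly.
- **Left alone:** The jar, plate and rib look unchanged between the first and last pictures.
- **Robot:** It ended clear of everything, with the force reading at noise level.

One check returned a useless number: the "max z" of the feet (1170 mm) came from pixels without a depth reading, so I ignored it. No other check failed or disagreed.

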